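# Make up two craft kits

### The job

Make up the two workshop kits from the row of stock. In the tray with two compartments, lay the larger cardboard fish in the wider compartment and stand the glue bottle with the pointed nozzle in the narrower one; in the tray with three compartments, lay the smaller fish in the widest compartment at one end, stand the paint jar in the middle one and lay the tape roll flat in the compartment at the other end. Put each thing in the middle of its compartment, the fish lying parallel to the dividers (nose either way), and leave the glue stick and the water cup where they are.

Things in the scene. Friction and masses are not known exactly. Their poses are not given: they have to be found in the camera images.
- large_fish: Larger fish blank of laminated brown cardboard with black drawn scales and one eye, lying flat: 100 mm long (nose to tail tips), 50 mm wide, 18 mm thick. Origin on its underside at mid length; x points to the nose, z up. Its two long sides are straight and parallel (y = +-25 mm) from x = -12 to x = 25 mm: grip across y there, at about x = +4 mm. About 45 g.
- small_fish: Smaller fish blank of laminated brown cardboard with black drawn scales and one eye, lying flat: 66 mm long (nose to tail tips), 33 mm wide, 18 mm thick. Origin on its underside at mid length; x points to the nose, z up. Its two long sides are straight and parallel (y = +-16.5 mm) from x = -8 to x = 16 mm: grip across y there, at about x = +4 mm. About 22 g.
- glue_bottle: White plastic glue bottle standing upright: round, 36 mm across up to 50 mm height, then narrowing to a pointed grey nozzle, 80 mm tall in all, 50 to 100 g. Origin at the centre of its underside, z up.
- paint_jar: Squat round glass paint jar with a flat metal lid, standing upright: glass 46 mm across up to 30 mm height, lid 48 mm across, 42 mm tall in all, 60 to 130 g. Origin at the centre of its underside, z up.
- tape_roll: Roll of off-white paper tape lying flat: ring of 56 mm outer and 38 mm inner diameter, 24 mm high, about 50 g. Origin at the centre of its underside, z up.
- tray_two: Wooden kit tray with two compartments, 128 mm (x) by 182 mm (y); floor 4 mm thick; rim and divider 4 mm thick, 12 mm high. Both compartments are 120 mm long in x. The wider (104 mm in y) has its middle at y = +35 mm, the narrower (66 mm) at y = -54 mm, both at x = 0. Origin under the tray's middle; x along the dividers, z up. Fixed.
- tray_three: Wooden kit tray with three compartments, 128 mm (x) by 254 mm (y); floor 4 mm thick; rim and dividers 4 mm thick, 12 mm high. All compartments are 120 mm long in x. Widest (86 mm in y, for the fish): middle at y = +80 mm; middle one (72 mm): y = -3 mm; the other end (80 mm): y = -83 mm; all at x = 0. Origin under the tray's middle; x along the dividers, z up. Fixed.
- glue_stick: Not needed: a glue stick standing in the row of stock, all white, flat-topped, 28 mm across, 60 mm tall. Loose; origin at the centre of its underside.
- water_cup: Not needed: an open white plastic water cup, 64 mm across the rim, 75 mm tall, standing to one side. Loose; origin at the centre of its underside.

How it is judged:
At the end, for the whole second after the job is handed in: Each of the five things stands or lies flat on the floor of its own compartment (tilt under 0.12 rad), its origin within 15 mm of the compartment's middle in tray x and in tray y, the two fish within 0.26 rad of parallel to the dividers (nose either way), all at rest and released (x of large_fish in the frame of tray_two between -0.015 and 0.015 m and y of large_fish in the frame of tray_two between 0.02 and 0.05 m and z of large_fish in the frame of tray_two between 0.001 and 0.008 m and angle between each of large_fish, glue_bottle, small_fish, paint_jar, tape_roll's own z axis and vertical below 0.12 rad and linear speed of each of large_fish, glue_bottle, small_fish, paint_jar, tape_roll below 0.02 m/s and angle between the x axis of large_fish and the x axis of tray_two, either way round below 0.26 rad and x of glue_bottle in the frame of tray_two between -0.015 and 0.015 m and y of glue_bottle in the frame of tray_two between -0.069 and -0.039 m and z of glue_bottle in the frame of tray_two between 0.001 and 0.008 m and x of small_fish in the frame of tray_three between -0.015 and 0.015 m and y of small_fish in the frame of tray_three between 0.065 and 0.095 m and z of small_fish in the frame of tray_three between 0.001 and 0.008 m and angle between the x axis of small_fish and the x axis of tray_three, either way round below 0.26 rad and x of paint_jar in the frame of tray_three between -0.015 and 0.015 m and y of paint_jar in the frame of tray_three between -0.018 and 0.012 m and z of paint_jar in the frame of tray_three between 0.001 and 0.008 m and x of tape_roll in the frame of tray_three between -0.015 and 0.015 m and y of tape_roll in the frame of tray_three between -0.098 and -0.068 m and z of tape_roll in the frame of tray_three between 0.001 and 0.008 m); the robot touches nothing.
It fails at once if the glue stick is moved by more than 20 mm or tipped (distance of glue_stick from where it was at the start of the episode above 0.02 m or angle between glue_stick's own z axis and vertical above 0.4 rad).
It fails at once if the water cup is moved by more than 20 mm or tipped (distance of water_cup from where it was at the start of the episode above 0.02 m or angle between water_cup's own z axis and vertical above 0.4 rad).
It also fails if it takes over 128 s, if anything falls off the work surface, if the arm or the gripper's body presses on something with over 40 N, if the wrist force passes 120 N, or if a joint passes its speed limit or range.

### The arm

A 6-joint arm with a two-finger parallel gripper is mounted at the origin on the work surface. World frame = base frame: x ahead of the robot, y to its left, z up, the work surface at z = 0. Lengths are in m, angles in rad, forces in N, time in s.
With the tool pointing down it reaches from about 0.35 to 0.975 m from the base axis. Payload 17.4 kg.
Tool frame: the origin (TCP) lies midway between the tips of the shut fingers; the grasp point (between the pads) lies 19 mm behind it; z points along the fingers, y is the line along which they close (so a half turn about z gives the same grasp; the last joint's range is limited). The gripper opens to 85 mm and grips with 20 to 120 N. Pads are 22 mm wide; open, the fingers measure 114 mm over their backs; the gripper's body (76 mm by 85 mm) begins 54 mm behind the grasp point. The pads swing forward as they close: fully open they stand 13 mm farther back than shut.
Start: joints at [-1.151, 0.116, 1.442, -0, 1.584, -0.038], TCP at [0.298, -0.606, 0.231] pointing down, gripper open.
Joint ranges: [-2.83, 2.83], [-0.83, 2.19], [0.07, 2.5], [-1.14, 4.28], [0.01, 3], [-2.97, 2.97]. Speed limits (rad/s): [1.89, 1.89, 2.22, 3.14, 3.14, 3.14].

### API

Orientations are given as a unit quaternion [w, x, y, z].
In Python, from workcell import bot, read_camera gives the robot as it stands.
- The arm moves only by the tool apply_moves, never from a script. Its argument "series" is a list of rows, each a list of 7 numbers: the shift along the tool's x, y, z in units of 25 mm (1.0 is 25 mm), then the turn, a rotation vector about the tool's x, y, z in rad, then the finger opening in mm, from 0 to 85.4. In form: [[x, y, z, ax, ay, az, grip], ...]. A call has 1 to 12 rows; each row is the pose to reach, as a shift and turn from the pose commanded when the call began, along the tool's axes at that moment; what a row does not reach only later rows make up. A row lasts 1/12 s, in which the tool goes at most 41.7 mm and 7.16 degrees, less where a joint would pass 70% of its speed; a pose out of reach is approached as far as the arm can. A call with a gripper value outside its range is refused whole. The fingers move at their own pace and stop on an object; "grip_force" is the grip in N (left out, the last holds). Time passes only in rows, so rows that repeat a pose let the fingers close. It gives the time, the measured TCP pose, the force, the opening and the grip force at its end, in the units of the state.
- bot.observe(): the state, without advancing time (a new reading comes with each control period).
- read_camera(name): name is "scene" or "top"; returns a dict with "color" (400x640x3 uint8, red, green, blue), "range_z" (400x640 float32, m along the optical axis (not along the pixel's ray), 0 where there is no reading), "fx", "fy", "cx", "cy" (pixels), "rvec" (rotation vector, rad) and "tvec" (3), from world to camera coordinates, as OpenCV has them. Camera axes: x right, y down, z forward; pixel columns grow to the right and rows downward; lengths in m; the calibration is good to about 2 mm. A picture is of the moment at which its call begins.
- bot.finish_job(): hands the job in; it is judged then, once.
The state is a dict: "t": time; "qpos": joint angles; "qd": joint speeds; "joint_torque": joint torques, N m; "ee_pos": TCP position; "orientation": TCP orientation; "wrist_force": force on the tool from outside, world axes, zero at the start; "wrist_torque": the same for the moment, N m; "width": finger opening in m; "grasp_force": force on a finger pad.
Only numpy, scipy, OpenCV 4.12 (cv2) and the standard library are available. Lean on these libraries where they do the work, as an engineer would, in place of code of your own. Each camera call takes 0.05 s, during which the arm holds its last target. There are 200 camera calls.

## Working session

There is one attempt and no reset: what is moved stays moved. The work goes in short steps, Python scripts to look and compute and a tool call to move; the robot and the scene stay as the last step left them, time stands still between calls to the robot, and variables do not carry over. Pictures are saved under pics/ and viewed, at most 14 in all, crops included, and the job is handed in when it is done.

Besides the shell and the picture viewer there is one more tool, called after "Emit:" as name(argument=value, ...), one argument or row to a line, values as JSON. apply_moves: Moves the arm, as the interface text tells. Its arguments: {"type":"object","properties":{"series":{"type":"array","items":{"type":"array","items":{"type":"number"}}},"grip_force":{"type":"number"}},"required":["series"]}

```bash
mkdir -p pics; ls
cat > h.py <<'E'
import numpy as np, cv2
from workcell import bot, read_camera
def cam(n):
    c=read_camera(n); c['R']=cv2.Rodrigues(np.array(c['rvec'],float))[0]; c['t']=np.array(c['tvec'],float).ravel(); return c
def cloud(c):
    z=c['range_z']; v,u=np.mgrid[:z.shape[0],:z.shape[1]]
    P=np.stack([(u-c['cx'])/c['fx']*z,(v-c['cy'])/c['fy']*z,z],-1)
    W=(P-c['t'])@c['R']; W[z==0]=np.nan; return W
def ray(c,u,v,h):
    o=-c['R'].T@c['t']; d=c['R'].T@np.array([(u-c['cx'])/c['fx'],(v-c['cy'])/c['fy'],1]); return o+d*(h-o[2])/d[2]
def save(c,n): cv2.imwrite(f'pics/{n}.png',cv2.cvtColor(c['color'],cv2.COLOR_RGB2BGR))
E
python3 - <<'E'
from h import *
for n in('scene','top'):
    c=cam(n); save(c,n+'0'); print(n,-c['R'].T@c['t'],c['fx'],c['R'].round(2).tolist())
    np.savez(f'/tmp/{n}.npz',W=cloud(c),col=c['color'])
print(bot.observe())
E
```

```text
pics
scene [ 0.99094    -0.29271648  0.71362888] 387.3865114381041 [[0.6, 0.8, 0.0], [0.6, -0.45, -0.66], [-0.53, 0.4, -0.75]]
top [0.44409882 0.05041967 1.08657195] 405.6390834965607 [[0.0, -1.0, -0.02], [-1.0, -0.0, -0.08], [0.08, 0.02, -1.0]]
{'t': 0.1, 'qpos': array([-1.15079390e+00,  1.16447533e-01,  1.44220779e+00, -5.25439088e-06,
        1.58398975e+00, -3.78396571e-02]), 'qd': array([-8.73373024e-05, -5.98520956e-04, -1.17085085e-03,  8.57327975e-04,
       -2.55501290e-03, -1.64120485e-03]), 'joint_torque': array([ 1.57835952e-03, -7.33663130e+01, -6.33790541e+01, -3.58381203e-05,
        5.28323711e-03, -4.23214453e-05]), 'ee_pos': array([ 0.29825616, -0.60534142,  0.23062379]), 'orientation': array([-5.16134106e-04,  9.73911679e-01,  2.26926782e-01, -1.02517415e-04]), 'wrist_force': array([-0.20424598, -0.51024909, -0.52856048]), 'wrist_torque': array([-0.00840185, -0.0414945 , -0.00487811]), 'grasp_force': 0.0, 'width': 0.08513633267591797}
```

View pics/top0.png

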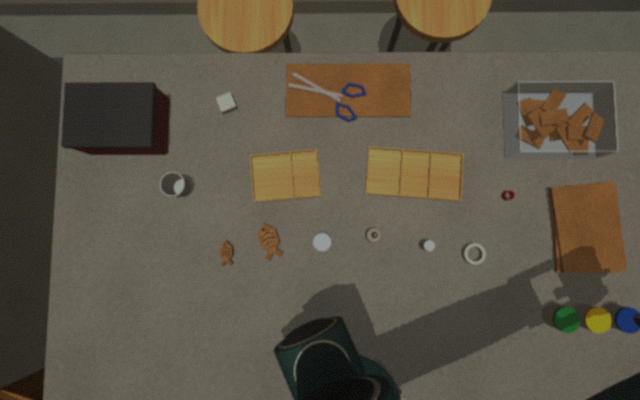

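View pics/scene0.png

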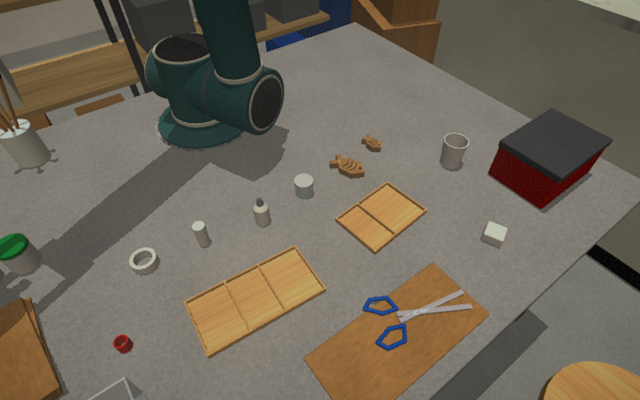

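Top view: small fish (227,252), large fish (270,241), jar (322,242), bottle (373,235), glue stick (428,245), tape (474,254). The two-compartment tray is at (285,175) with its divider at column 293, and the three-compartment tray is at (414,173). The cup is at (172,184). The scene view shows the same layout.

```bash
cat > m.py <<'E'
from h import *
def comps(n,col,W):
    hsv=cv2.cvtColor(col,cv2.COLOR_RGB2HSV)
    h=W[...,2]
    m=((h>0.006)&(h<0.12)&(W[...,0]>0.3)&(W[...,0]<0.75)&(np.abs(W[...,1])<0.46)).astype(np.uint8)
    k,L,S,C=cv2.connectedComponentsWithStats(m,connectivity=4)
    out=[]
    for i in range(1,k):
        if S[i,4]<40: continue
        M=L==i; P=W[M]; zt=np.percentile(P[:,2],97); T=P[P[:,2]>zt-0.006]
        out.append((C[i].round(1),S[i,4],P[:,:2].min(0),P[:,:2].max(0),zt,T[:,:2].mean(0)))
    return out
if __name__=='__main__':
    np.set_printoptions(precision=4,suppress=True)
    for n in('top','scene'):
        d=np.load(f'/tmp/{n}.npz'); print(n)
        W=d['W']; print('table z',np.nanmedian(W[230:240,180:210,2]) if n=='top' else np.nanmedian(W[260:280,150:170,2]))
        for o in comps(n,d['col'],W): print(*o)
E
python3 m.py
```

```text
top
table z 0.0015321656994544586
[514.6 138. ] 790 [ 0.6496 -0.46  ] [ 0.75  -0.416] 0.0912277047887431 [ 0.6859 -0.4258]
[530.5 117. ] 43 [ 0.726  -0.4596] [ 0.7499 -0.4451] 0.08318240344540005 [ 0.741  -0.4532]
[414.6 173.3] 848 [ 0.536  -0.3063] [ 0.6813 -0.0443] 0.015869468027134008 [ 0.6078 -0.1733]
[284.8 174.2] 639 [0.5324 0.0752] [0.6734 0.2644] 0.01589495306649137 [0.6023 0.1692]
[181.1 184.8] 271 [0.5404 0.4165] [0.6031 0.46  ] 0.07804854255295943 [0.5714 0.4329]
[507.9 194.7] 89 [ 0.538  -0.4295] [ 0.5619 -0.4044] 0.029179896683740363 [ 0.5494 -0.4181]
[268.9 240.1] 549 [0.3796 0.1739] [0.4764 0.2406] 0.022755685868294896 [0.4299 0.2098]
[372.6 234.5] 174 [ 0.4281 -0.0787] [ 0.4613 -0.0437] 0.08210634908753929 [ 0.445  -0.0613]
[321.6 241.4] 267 [0.4045 0.0484] [0.448  0.0921] 0.046817955450621805 [0.4269 0.0696]
[426.8 244.7] 141 [ 0.4062 -0.2145] [ 0.4335 -0.1852] 0.06359564394748903 [ 0.4193 -0.1985]
[226.  252.4] 264 [0.3634 0.3049] [0.4288 0.3407] 0.02346099877418914 [0.3962 0.3226]
[473.5 253.1] 280 [ 0.3698 -0.353 ] [ 0.426  -0.2959] 0.02709943868672186 [ 0.3975 -0
[... 330 characters left out ...]
0427] [0.4504 0.0896] 0.04358967240491434 [0.4266 0.0657]
[378.9 216.1] 734 [0.5298 0.0707] [0.6738 0.2639] 0.013682560688382556 [0.6049 0.1587]
[260.6 211.5] 356 [ 0.4308 -0.0829] [ 0.4623 -0.0481] 0.07696729487171668 [ 0.4462 -0.0653]
[199.9 231.7] 290 [ 0.4026 -0.2156] [ 0.4326 -0.189 ] 0.06111893357133145 [ 0.4194 -0.2024]
[252.2 298.5] 1365 [ 0.5327 -0.3088] [ 0.6808 -0.0466] 0.013807938852833676 [ 0.6109 -0.1842]
[143.1 259.6] 486 [ 0.3689 -0.3551] [ 0.4255 -0.2999] 0.025805467653303188 [ 0.3982 -0.3277]
[121.5 342.4] 229 [ 0.5367 -0.4339] [ 0.5629 -0.4085] 0.026895190148697585 [ 0.5501 -0.4215]
[122.4 390.6] 691 [ 0.6491 -0.4598] [ 0.6911 -0.421 ] 0.09035757302756764 [ 0.6614 -0.433 ]
```

```bash
cat > p.py <<'E'
from h import *
np.set_printoptions(precision=4,suppress=True)
d=[np.load(f'/tmp/{n}.npz') for n in('top','scene')]
for n,q in zip(('top','scene'),d):
    W=q['W']
    for nm,b in dict(two=(.51,.69,.05,.29),three=(.51,.7,-.33,-.02)).items():
        s=(W[...,2]>.009)&(W[...,2]<.03)&(W[...,0]>b[0])&(W[...,0]<b[1])&(W[...,1]>b[2])&(W[...,1]<b[3])
        P=W[s][:,:2].astype(np.float32); (c,sz,a)=cv2.minAreaRect(P)
        B=cv2.boxPoints((c,sz,a)); e=[B[1]-B[0],B[2]-B[1]]; l=max(e,key=np.linalg.norm); l=l*np.sign(l[1])
        yaw=np.arctan2(-l[0],l[1]); yv=l/np.linalg.norm(l); xv=np.array([yv[1],-yv[0]])
        Q=(P-c); lx=Q@xv; ly=Q@yv
        inn=ly[np.abs(lx)<.045]; hh,ee=np.histogram(inn,np.arange(-.135,.136,.005))
        print(n,nm,np.array(c),np.array(sz),'yaw',yaw,[(round((a+.0025)*1e3),int(x)) for a,x in zip(ee,hh) if x>2 and abs(a)<.08])
    for nm,b in dict(large=(.36,.49,.16,.25),small=(.35,.44,.29,.35)).items():
        s=(W[...,2]>.008)&(W[...,0]>b[0])&(W[...,0]<b[1])&(W[...,1]>b[2])&(W[...,1]<b[3])
        P=W[s][:,:2]; m=P.mean(0); w,V=np.linalg.eigh(np.cov((P-m).T)); x=V[:,1]*np.sign(V[0,1]); y=np.array([-x[1],x[0]])
        lx=(P-m)@x; ly=(P-m)@y
        mid=m+x*(lx.max()+lx.min())/2+y*(ly.max()+ly.min())/2
        prof=[round(1e3*np.ptp(ly[(lx>a)&(lx<a+.01)])) if ((lx>a)&(lx<a+.01)).sum()>3 else 0 for a in np.arange(lx.min(),lx.max(),.01)]
        print(n,nm,'mean',m,'mid',mid,'yaw',np.arctan2(x[1],x[0]),'len',np.ptp(lx),np.ptp(ly),prof)
cv2.imwrite('pics/fish.png',cv2.resize(cv2.cvtColor(d[0]['col'][215:275,210:300],cv2.COLOR_RGB2BGR),None,fx=7,fy=7,interpolation=cv2.INTER_CUBIC))
E
python3 p.py
```

```text
top two [0.603  0.1702] [0.1289 0.1819] yaw 0.088525146 [(-22, 14), (-17, 39), (-12, 3), (28, 3), (33, 3), (48, 3), (53, 4), (73, 3)]
top three [ 0.6087 -0.175 ] [0.255  0.1289] yaw -0.07438274 [(-42, 33), (-37, 28), (33, 22), (38, 33)]
top large mean [0.4291 0.2091] mid [0.4295 0.2096] yaw 0.3265091790606968 len 0.0988298771165736 0.05056197797954054 [47, 41, 33, 50, 50, 50, 50, 50, 33, 16]
top small mean [0.3965 0.3216] mid [0.3964 0.323 ] yaw 0.059348974942631576 len 0.06480300758040833 0.03380340098290083 [31, 22, 31, 32, 33, 27, 8]
scene two [0.6017 0.1668] [0.1302 0.1853] yaw 0.087366015 [(-22, 32), (-17, 41)]
scene three [ 0.6071 -0.1775] [0.2542 0.1311] yaw -0.074000634 [(-42, 73), (-37, 17), (33, 54), (38, 31)]
scene large mean [0.4304 0.2038] mid [0.4272 0.2069] yaw 0.3093815717303441 len 0.09858773962078965 0.05482607127821458 [49, 46, 29, 50, 54, 54, 54, 49, 36, 17]
scene small mean [0.3969 0.3167] mid [0.3953 0.3188] yaw 0.0410946195411416 len 0.06459103318112809 0.03575079416406139 [32, 27, 32, 34, 35, 31, 11]
```

View pics/fish.png

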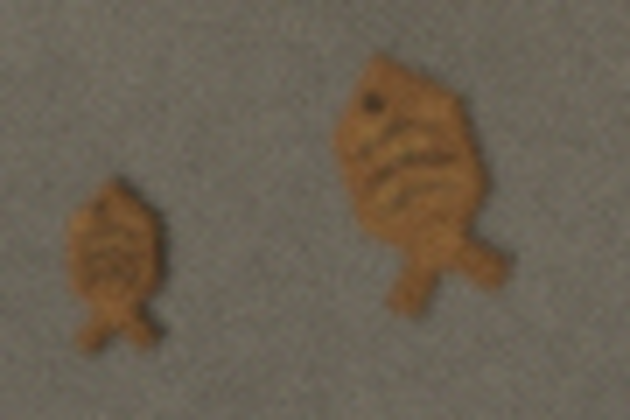

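Both fish point their noses to world +x. The divider positions (-19 mm; +35 and -41 mm) confirm that tray +y is world +y, and all heights and sizes match the text. I'll average the two views and start with the tape.

```bash
cat > go.py <<'E'
import sys,numpy as np
from workcell import bot
from scipy.spatial.transform import Rotation as R
T=dict(two=(.6023,.1685,.088),three=(.6079,-.1763,-.074))
def tgt(tr,x,y):
    a,b,w=T[tr]; return [round(a+x*np.cos(w)-y*np.sin(w),4),round(b+x*np.sin(w)+y*np.cos(w),4)]
s=bot.observe(); q=s['orientation']; r=R.from_quat([q[1],q[2],q[3],q[0]]); p=s['ee_pos']; M=r.as_matrix()
th=np.arctan2(M[1,0],M[0,0])
print('t',s['t'],'p',p.round(4),'th',round(th,3),'w',s['width'],'tilt',M[:,2].round(4))
# args: x,y,z,th ...
for a in sys.argv[1:]:
    v=[float(k) for k in a.split(',')]; G=R.from_euler('ZX',[v[3],np.pi])
    print(a,(r.inv().apply(np.array(v[:3])-p)/.025).round(2),(r.inv()*G).as_rotvec().round(3))
if len(sys.argv)<2:
    for k in(('two',0,.035),('two',0,-.054),('three',0,.08),('three',0,-.003),('three',0,-.083)): print(k,tgt(*k))
E
python3 go.py; python3 go.py .398,-.3257,.1,1.5
```

```text
t 0.1 p [ 0.2983 -0.6053  0.2306] th 0.458 w 0.08513633267591797 tilt [-4.e-04  1.e-03 -1.e+00]
('two', 0, 0.035) [np.float64(0.5992), np.float64(0.2034)]
('two', 0, -0.054) [np.float64(0.607), np.float64(0.1147)]
('three', 0, 0.08) [np.float64(0.6138), np.float64(-0.0965)]
('three', 0, -0.003) [np.float64(0.6077), np.float64(-0.1793)]
('three', 0, -0.083) [np.float64(0.6018), np.float64(-0.2591)]
t 0.1 p [ 0.2983 -0.6053  0.2306] th 0.458 w 0.08513633267591797 tilt [-4.e-04  1.e-03 -1.e+00]
.398,-.3257,.1,1.5 [ 8.52 -8.26  5.23] [-1.000e-03 -1.000e-03 -1.042e+00]
```

Emit:
apply_moves(
  series=[
    [8.52, -8.26, 4.0, 0, 0, -1.042, 85],
    [8.52, -8.26, 4.0, 0, 0, -1.042, 85],
    [8.52, -8.26, 4.0, 0, 0, -1.042, 85],
    [8.52, -8.26, 4.0, 0, 0, -1.042, 85],
    [8.52, -8.26, 4.0, 0, 0, -1.042, 85],
    [8.52, -8.26, 5.2, 0, 0, -1.042, 85],
    [8.52, -8.26, 5.2, 0, 0, -1.042, 85],
    [8.52, -8.26, 5.2, 0, 0, -1.042, 85],
    [8.52, -8.26, 5.2, 0, 0, -1.042, 85],
    [8.52, -8.26, 5.2, 0, 0, -1.042, 85],
    [8.52, -8.26, 5.2, 0, 0, -1.042, 85],
  ],
  grip_force=30,
)

```text
t: 1.02
ee_pos: [0.3982, -0.3262, 0.1015]
orientation: [0.0, 0.732, 0.681, -0.0]
wrist_force: [-0.8, 0.5, 0.6]
width: 0.0851
grasp_force: 0.0
```

```bash
python3 go.py .398,-.3257,.002,1.5
```

```text
t 1.0167 p [ 0.3982 -0.3262  0.1015] th 1.498 w 0.08514393278958506 tilt [ 0.e+00 -3.e-04 -1.e+00]
.398,-.3257,.002,1.5 [ 0.02 -0.01  3.98] [ 0.     0.    -0.002]
```

Very accurate. Descend and close.

Emit:
apply_moves(
  series=[
    [0, 0, 1.5, 0, 0, 0, 85],
    [0, 0, 3, 0, 0, 0, 85],
    [0, 0, 3.6, 0, 0, 0, 85],
    [0, 0, 3.96, 0, 0, 0, 85],
    [0, 0, 3.96, 0, 0, 0, 85],
    [0, 0, 3.96, 0, 0, 0, 45],
    [0, 0, 3.96, 0, 0, 0, 45],
    [0, 0, 3.96, 0, 0, 0, 45],
    [0, 0, 3.96, 0, 0, 0, 45],
    [0, 0, 3.96, 0, 0, 0, 45],
    [0, 0, 3.96, 0, 0, 0, 45],
    [0, 0, 3.96, 0, 0, 0, 45],
  ],
  grip_force=30,
)

```text
t: 2.02
ee_pos: [0.3989, -0.3271, 0.0045]
orientation: [0.002, 0.732, 0.681, -0.0]
wrist_force: [-3.1, -0.1, 8.0]
width: 0.0556
grasp_force: 30.3
```

```bash
python3 go.py .398,-.3257,.08,1.5 .6018,-.2591,.08,1.497 .6018,-.2591,.012,1.497
```

```text
t 2.0167 p [ 0.3989 -0.3271  0.0045] th 1.5 w 0.05555921427875247 tilt [ 0.002  -0.0023 -1.    ]
.398,-.3257,.08,1.5 [ 0.05 -0.03 -3.02] [ 0.002  0.002 -0.   ]
.6018,-.2591,.08,1.497 [ 3.28  7.91 -3.01] [0.002 0.002 0.003]
.6018,-.2591,.012,1.497 [ 3.29  7.9  -0.29] [0.002 0.002 0.003]
```

Emit:
apply_moves(
  series=[
    [0, 0, -1, 0, 0, 0, 45],
    [0, 0, -2.5, 0, 0, 0, 45],
    [1, 2, -3.2, 0, 0, 0, 45],
    [2, 4, -3.2, 0, 0, 0, 45],
    [2.6, 5.5, -3.2, 0, 0, 0, 45],
    [3.1, 7, -3.2, 0, 0, 0, 45],
    [3.26, 7.91, -3.2, 0, 0, 0, 45],
    [3.26, 7.91, -3.2, 0, 0, 0, 45],
    [3.26, 7.91, -2.4, 0, 0, 0, 45],
    [3.26, 7.91, -1.5, 0, 0, 0, 45],
    [3.26, 7.91, -1.2, 0, 0, 0, 45],
    [3.26, 7.91, -1.2, 0, 0, 0, 45],
  ],
)

```text
t: 3.02
ee_pos: [0.6003, -0.2586, 0.0309]
orientation: [-0.001, 0.732, 0.681, -0.0]
wrist_force: [-0.2, -0.3, -0.4]
width: 0.0554
grasp_force: 32.3
```

```bash
python3 go.py .6018,-.2591,.0105,1.497
python3 - <<'E'
from h import *
c=cam('scene'); save(c,'s1')
W=cloud(c); print('floors', np.nanmedian(W[275:295,275:300,2]), np.nanmedian(W[212:222,385:405,2]))
E
```

```text
t 3.0167 p [ 0.6003 -0.2586  0.0309] th 1.5 w 0.05540744300335558 tilt [-0.0023  0.0011 -1.    ]
.6018,-.2591,.0105,1.497 [-0.02  0.06  0.82] [-0.002 -0.001  0.003]
floors 0.003680844328827497 0.0034242745698368987
```

View pics/s1.png

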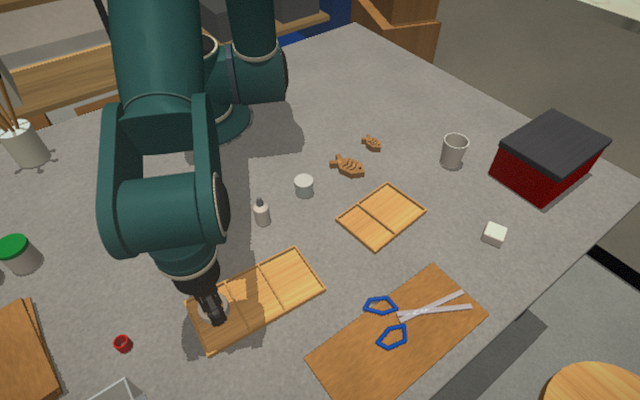

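The gripper holds the tape over the end compartment, around pixel (210,310). Lower it, release and rise.

Emit:
apply_moves(
  series=[
    [0, 0.06, 0.5, 0, 0, 0, 45],
    [0, 0.06, 0.8, 0, 0, 0, 45],
    [0, 0.06, 0.82, 0, 0, 0, 45],
    [0, 0.06, 0.82, 0, 0, 0, 45],
    [0, 0.06, 0.82, 0, 0, 0, 75],
    [0, 0.06, 0.82, 0, 0, 0, 75],
    [0, 0.06, 0.82, 0, 0, 0, 75],
    [0, 0.06, 0.82, 0, 0, 0, 75],
    [0, 0.06, 0, 0, 0, 0, 75],
    [0, 0.06, -1.5, 0, 0, 0, 75],
    [0, 0.06, -3, 0, 0, 0, 75],
    [0, 0.06, -4, 0, 0, 0, 75],
  ],
)

```text
t: 4.07
ee_pos: [0.6032, -0.2592, 0.1363]
orientation: [0.001, 0.732, 0.682, 0.001]
wrist_force: [-0.2, -0.3, 0.9]
width: 0.0748
grasp_force: 0.0
```

```bash
python3 go.py .427,.0677,.13,1.5 .427,.0677,.1,1.5
```

```text
t 4.0667 p [ 0.6032 -0.2592  0.1363] th 1.5 w 0.07481059333528814 tilt [ 0.0027 -0.0013 -1.    ]
.427,.0677,.13,1.5 [12.54 -7.96  0.22] [ 0.003  0.001 -0.   ]
.427,.0677,.1,1.5 [12.54 -7.96  1.42] [ 0.003  0.001 -0.   ]
```

Emit:
apply_moves(
  series=[
    [12.54, -7.93, 0.2, 0, 0, 0, 82],
    [12.54, -7.93, 0.2, 0, 0, 0, 82],
    [12.54, -7.93, 0.2, 0, 0, 0, 82],
    [12.54, -7.93, 0.2, 0, 0, 0, 82],
    [12.54, -7.93, 0.2, 0, 0, 0, 82],
    [12.54, -7.93, 0.2, 0, 0, 0, 82],
    [12.54, -7.93, 0.2, 0, 0, 0, 82],
    [12.54, -7.93, 0.2, 0, 0, 0, 82],
    [12.54, -7.93, 0.2, 0, 0, 0, 82],
    [12.54, -7.93, 0.2, 0, 0, 0, 82],
    [12.54, -7.93, 0.2, 0, 0, 0, 82],
    [12.54, -7.93, 0.2, 0, 0, 0, 82],
  ],
)

```text
t: 5.07
ee_pos: [0.4274, 0.0677, 0.1277]
orientation: [0.0, 0.731, 0.682, 0.0]
wrist_force: [-0.1, 0.4, -0.0]
width: 0.0823
grasp_force: 0.0
```

```bash
python3 go.py .427,.0677,.018,1.5
python3 - <<'E'
from h import *
from m import comps
np.set_printoptions(precision=4,suppress=True)
for n in('top','scene'):
    c=cam(n); save(c,n+'2')
    for o in comps(n,c['color'],cloud(c)): print(*o)
E
```

```text
t 5.0667 p [0.4274 0.0677 0.1277] th 1.501 w 0.08232057216642555 tilt [ 9.e-04 -2.e-04 -1.e+00]
.427,.0677,.018,1.5 [-0.   -0.02  4.39] [0.001 0.    0.001]
[514.6 138. ] 789 [ 0.6495 -0.4598] [ 0.7499 -0.4158] 0.09094956867261621 [ 0.6874 -0.4253]
[530.7 116.8] 48 [ 0.7247 -0.4597] [ 0.7495 -0.444 ] 0.08385613441957435 [ 0.7415 -0.4537]
[415.8 173.2] 898 [ 0.5359 -0.3058] [ 0.6816 -0.0441] 0.015925329867329426 [ 0.6082 -0.1777]
[283.8 176.1] 659 [0.5322 0.0752] [0.6739 0.2644] 0.01627030624544026 [0.6025 0.1699]
[446.  174.7] 288 [ 0.5739 -0.2927] [ 0.6361 -0.2284] 0.030987051515238614 [ 0.6027 -0.2557]
[181.3 184.8] 254 [0.5406 0.4169] [0.6036 0.46  ] 0.077360517929505 [0.57   0.4327]
[508.  194.7] 86 [ 0.5379 -0.4313] [ 0.5617 -0.4051] 0.027935893356879585 [ 0.5501 -0.4182]
[264.6 237.6] 294 [0.3796 0.2035] [0.4765 0.2407] 0.022963583412426537 [0.4352 0.2204]
[373.  234.4] 163 [ 0.4281 -0.0786] [ 0.4612 -0.0451] 0.08116206426695273 [ 0.4453 -0.061 ]
[226.  252.3] 262 [0.3633 0.3043] [0.4287 0.34  ] 0.02267071507883362 [0.3968 0.3227]
[426.8 244.8] 139 [ 0.406  -0.2122] [ 0.4315 -0.
[... 329 characters left out ...]
.0421] [0.45   0.0902] 0.043227305718486986 [0.4269 0.0657]
[379.5 216.1] 719 [0.5296 0.0701] [0.6737 0.2641] 0.013862210105073436 [0.605 0.159]
[260.6 211.4] 354 [ 0.431  -0.0825] [ 0.4626 -0.0485] 0.07796512966477918 [ 0.4459 -0.0658]
[199.9 231.7] 289 [ 0.4041 -0.2156] [ 0.434  -0.1886] 0.061061499690964686 [ 0.4194 -0.2024]
[252.4 298.7] 1359 [ 0.5334 -0.3088] [ 0.6809 -0.0466] 0.013753677741955957 [ 0.6112 -0.185 ]
[215.6 314.1] 603 [ 0.5745 -0.2877] [ 0.6299 -0.2325] 0.02951633480393287 [ 0.6037 -0.2602]
[121.5 342.5] 227 [ 0.5372 -0.4336] [ 0.5634 -0.4084] 0.026906727952519097 [ 0.5504 -0.4212]
[122.4 390.7] 699 [ 0.6489 -0.46  ] [ 0.6912 -0.421 ] 0.09047965686099475 [ 0.6615 -0.4329]
```

View pics/scene2.png

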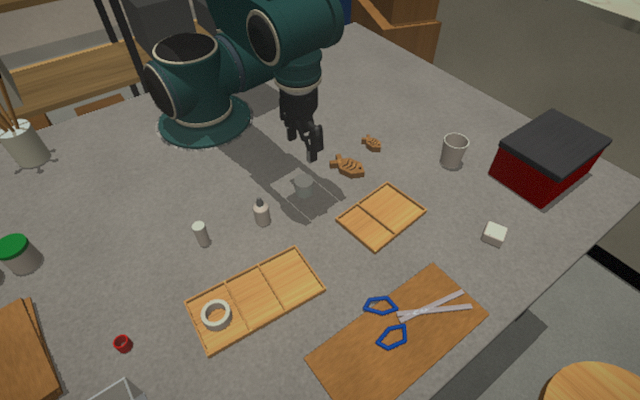

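The tape lies flat in the end compartment at (216,314), about (0.602, -0.260) against a target of (0.602, -0.259). The glue stick is unmoved. The gripper is over the jar, so descend.

Emit:
apply_moves(
  series=[
    [0, 0, 1.5, 0, 0, 0, 82],
    [0, 0, 3, 0, 0, 0, 82],
    [0, 0, 4, 0, 0, 0, 82],
    [0, 0, 4.35, 0, 0, 0, 82],
    [0, 0, 4.35, 0, 0, 0, 82],
    [0, 0, 4.35, 0, 0, 0, 40],
    [0, 0, 4.35, 0, 0, 0, 40],
    [0, 0, 4.35, 0, 0, 0, 40],
    [0, 0, 4.35, 0, 0, 0, 40],
    [0, 0, 4.35, 0, 0, 0, 40],
    [0, 0, 4.35, 0, 0, 0, 40],
    [0, 0, 4.35, 0, 0, 0, 40],
  ],
  grip_force=35,
)

```text
t: 6.17
ee_pos: [0.4283, 0.0678, 0.0206]
orientation: [0.001, 0.732, 0.682, 0.001]
wrist_force: [-1.3, -1.5, 8.2]
width: 0.0465
grasp_force: 34.8
```

```bash
python3 go.py .6077,-.1793,.13,1.497 .6077,-.1793,.024,1.497
```

```text
t 6.1667 p [0.4283 0.0678 0.0206] th 1.5 w 0.04651122687762933 tilt [ 2.9e-03 -1.0e-04 -1.0e+00]
.6077,-.1793,.13,1.497 [-9.35  7.87 -4.35] [ 0.003 -0.     0.003]
.6077,-.1793,.024,1.497 [-9.35  7.86 -0.11] [ 0.003 -0.     0.003]
```

Emit:
apply_moves(
  series=[
    [0, 0, -1, 0, 0, 0, 40],
    [0, 0, -2.6, 0, 0, 0, 40],
    [0, 0, -4.2, 0, 0, 0, 40],
    [-9.35, 7.86, -4.5, 0, 0, 0, 40],
    [-9.35, 7.86, -4.5, 0, 0, 0, 40],
    [-9.35, 7.86, -4.5, 0, 0, 0, 40],
    [-9.35, 7.86, -4.5, 0, 0, 0, 40],
    [-9.35, 7.86, -4.5, 0, 0, 0, 40],
    [-9.35, 7.86, -4.5, 0, 0, 0, 40],
    [-9.35, 7.86, -4.5, 0, 0, 0, 40],
    [-9.35, 7.86, -4.5, 0, 0, 0, 40],
    [-9.35, 7.86, -4.5, 0, 0, 0, 40],
  ],
)

```text
t: 7.17
ee_pos: [0.608, -0.182, 0.1315]
orientation: [0.0, 0.733, 0.681, 0.0]
wrist_force: [-0.1, -0.4, -1.5]
width: 0.0466
grasp_force: 36.8
```

```bash
python3 go.py .6077,-.1793,.0255,1.497
```

```text
t 7.1667 p [ 0.608  -0.182   0.1315] th 1.497 w 0.04664330251787261 tilt [ 5.e-04 -5.e-04 -1.e+00]
.6077,-.1793,.0255,1.497 [ 0.11 -0.02  4.24] [0.001 0.    0.   ]
```

Emit:
apply_moves(
  series=[
    [0.08, 0, 1.2, 0, 0, 0, 40],
    [0.08, 0, 2.6, 0, 0, 0, 40],
    [0.08, 0, 3.7, 0, 0, 0, 40],
    [0.08, 0, 4.1, 0, 0, 0, 40],
    [0.08, 0, 4.22, 0, 0, 0, 40],
    [0.08, 0, 4.22, 0, 0, 0, 40],
    [0.08, 0, 4.22, 0, 0, 0, 40],
    [0.08, 0, 4.22, 0, 0, 0, 40],
  ],
)

```text
t: 7.83
ee_pos: [0.6075, -0.1774, 0.0274]
orientation: [0.001, 0.732, 0.682, 0.001]
wrist_force: [-0.2, -0.2, -1.3]
width: 0.0467
grasp_force: 37.0
```

Emit:
apply_moves(
  series=[
    [-0.05, 0, 0.08, 0, 0, 0, 40],
    [-0.05, 0, 0.08, 0, 0, 0, 40],
    [-0.05, 0, 0.08, 0, 0, 0, 70],
    [-0.05, 0, 0.08, 0, 0, 0, 75],
    [-0.05, 0, 0.08, 0, 0, 0, 75],
    [-0.05, 0, 0.08, 0, 0, 0, 75],
    [-0.05, 0, -0.5, 0, 0, 0, 75],
    [-0.05, 0, -1.5, 0, 0, 0, 75],
    [-0.05, 0, -3, 0, 0, 0, 75],
    [-0.05, 0, -4.2, 0, 0, 0, 75],
    [-0.05, 0, -4.2, 0, 0, 0, 75],
    [-0.05, 0, -4.2, 0, 0, 0, 75],
  ],
)

```text
t: 8.83
ee_pos: [0.6075, -0.1788, 0.1337]
orientation: [0.002, 0.732, 0.682, 0.001]
wrist_force: [-0.1, 0.3, -0.9]
width: 0.0751
grasp_force: 0.0
```

```bash
python3 go.py .4455,-.0633,.13,1.5
```

```text
t 8.8333 p [ 0.6075 -0.1788  0.1337] th 1.5 w 0.07508807632233391 tilt [ 0.0039 -0.0013 -1.    ]
.4455,-.0633,.13,1.5 [ 4.15 -6.79  0.12] [ 0.004  0.001 -0.   ]
```

Emit:
apply_moves(
  series=[
    [4.13, -6.79, 0.1, 0.004, 0, 0, 82],
    [4.13, -6.79, 0.1, 0.004, 0, 0, 82],
    [4.13, -6.79, 0.1, 0.004, 0, 0, 82],
    [4.13, -6.79, 0.1, 0.004, 0, 0, 82],
    [4.13, -6.79, 0.1, 0.004, 0, 0, 82],
    [4.13, -6.79, 0.1, 0.004, 0, 0, 82],
    [4.13, -6.79, 0.1, 0.004, 0, 0, 82],
    [4.13, -6.79, 0.1, 0.004, 0, 0, 82],
    [4.13, -6.79, 0.1, 0.004, 0, 0, 82],
  ],
)

```text
t: 9.58
ee_pos: [0.4451, -0.0639, 0.1278]
orientation: [-0.002, 0.732, 0.681, -0.002]
wrist_force: [-0.0, -0.7, -0.2]
width: 0.0817
grasp_force: 0.0
```

```bash
python3 go.py .4455,-.0633,.018,1.5
python3 - <<'E'
from h import *
from m import comps
np.set_printoptions(precision=4,suppress=True)
for n in('top','scene'):
    c=cam(n); save(c,n+'3')
    for o in comps(n,c['color'],cloud(c)):
        if o[5][0]>.5 and -.3<o[5][1]<.0 or o[4]>.05: print(*o)
E
```

```text
t 9.5833 p [ 0.4451 -0.0639  0.1278] th 1.499 w 0.08172325951283568 tilt [-4.6e-03  4.0e-04 -1.0e+00]
.4455,-.0633,.018,1.5 [0.03 0.04 4.39] [-0.005 -0.    -0.001]
[514.6 138. ] 785 [ 0.6496 -0.46  ] [ 0.75  -0.416] 0.09072320643857229 [ 0.6878 -0.425 ]
[528.4 118.3] 75 [ 0.726  -0.4599] [ 0.7499 -0.4444] 0.08229907685499833 [ 0.7413 -0.454 ]
[415.2 172.8] 1198 [ 0.536  -0.3063] [ 0.6817 -0.0439] 0.048573499611388946 [ 0.6078 -0.1762]
[446.3 174.7] 304 [ 0.5688 -0.2927] [ 0.6334 -0.2286] 0.031022886663614635 [ 0.6036 -0.2558]
[181.4 184.6] 263 [0.5407 0.4181] [0.6032 0.46  ] 0.07841011417937956 [0.5713 0.432 ]
[450.6 152. ] 502 [0.5394 0.412 ] [0.6021 0.4599] 0.0747489335708131 [0.5713 0.4303]
[260.7 211.3] 352 [ 0.4287 -0.0825] [ 0.463  -0.0477] 0.07662992645222091 [ 0.4461 -0.0659]
[200.  231.7] 291 [ 0.4036 -0.2157] [ 0.4323 -0.1888] 0.06084112935506819 [ 0.4192 -0.2024]
[252.4 298.6] 1366 [ 0.5341 -0.3088] [ 0.6813 -0.047 ] 0.013655420000886407 [ 0.611  -0.1856]
[252.7 290.2] 634 [ 0.5574 -0.2037] [ 0.6313 -0.156 ] 0.04764863166027486 [ 0.6081 -0.1801]
[215.6 314. ] 603 [ 0.5624 -0.2872] [ 0.6307 -0.2307] 0.029615306328227103 [ 0.604  -0.2603]
[122.3 390.6] 697 [ 0.6495 -0.4599] [ 0.6915 -0.421 ] 0.09097907999497364 [ 0.6615 -0.4328]
```

View pics/scene3.png

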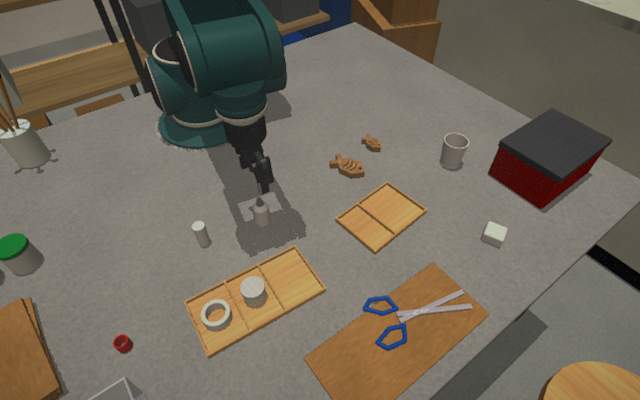

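The jar stands in the middle compartment at (253,290), top height 47 mm. The gripper is over the bottle.

Emit:
apply_moves(
  series=[
    [0, 0, 1.5, -0.004, 0, 0, 82],
    [0, 0, 3, -0.004, 0, 0, 82],
    [0, 0, 4, -0.004, 0, 0, 82],
    [0, 0, 4.35, -0.004, 0, 0, 82],
    [0, 0, 4.35, -0.004, 0, 0, 82],
    [0, 0, 4.35, -0.004, 0, 0, 30],
    [0, 0, 4.35, -0.004, 0, 0, 30],
    [0, 0, 4.35, -0.004, 0, 0, 30],
    [0, 0, 4.35, -0.004, 0, 0, 30],
    [0, 0, 4.35, -0.004, 0, 0, 30],
    [0, 0, 4.35, -0.004, 0, 0, 30],
    [0, 0, 4.35, -0.004, 0, 0, 30],
  ],
  grip_force=30,
)

```text
t: 10.68
ee_pos: [0.445, -0.0637, 0.0209]
orientation: [0.001, 0.732, 0.682, 0.001]
wrist_force: [-0.7, 0.2, 7.0]
width: 0.0352
grasp_force: 29.5
```

```bash
python3 go.py .607,.1147,.1,1.659
```

```text
t 10.6833 p [ 0.445  -0.0637  0.0209] th 1.5 w 0.03523997805049768 tilt [ 2.2e-03 -5.0e-04 -1.0e+00]
.607,.1147,.1,1.659 [ 7.57  5.96 -3.15] [ 0.002  0.001 -0.159]
```

Emit:
apply_moves(
  series=[
    [0, 0, -1, 0, 0, 0, 30],
    [0, 0, -2.5, 0, 0, 0, 30],
    [7.57, 5.96, -3.2, 0, 0, 0, 30],
    [7.57, 5.96, -3.2, 0, 0, 0, 30],
    [7.57, 5.96, -3.2, 0, 0, 0, 30],
    [7.57, 5.96, -3.2, 0, 0, 0, 30],
    [7.57, 5.96, -3.2, 0, 0, 0, 30],
    [7.57, 5.96, -3.2, 0, 0, 0, 30],
    [7.57, 5.96, -3.2, 0, 0, 0, 30],
    [7.57, 5.96, -3.2, 0, 0, 0, 30],
    [7.57, 5.96, -3.2, 0, 0, 0, 30],
    [7.57, 5.96, -3.2, 0, 0, 0, 30],
  ],
)

```text
t: 11.68
ee_pos: [0.6057, 0.114, 0.0995]
orientation: [0.0, 0.732, 0.681, -0.0]
wrist_force: [0.0, 0.3, -0.5]
width: 0.0347
grasp_force: 30.5
```

```bash
python3 go.py .607,.1147,.0255,1.5
```

```text
t 11.6833 p [0.6057 0.114  0.0995] th 1.499 w 0.034680767679781226 tilt [ 1.e-04 -1.e-04 -1.e+00]
.607,.1147,.0255,1.5 [0.03 0.05 2.96] [ 0.     0.    -0.001]
```

Emit:
apply_moves(
  series=[
    [0, 0.03, 1.2, 0, 0, 0, 30],
    [0, 0.03, 2.3, 0, 0, 0, 30],
    [0, 0.03, 2.8, 0, 0, 0, 30],
    [0, 0.03, 2.94, 0, 0, 0, 30],
    [0, 0.03, 2.94, 0, 0, 0, 30],
    [0, 0.03, 2.94, 0, 0, 0, 30],
    [0, 0.03, 2.94, 0, 0, 0, 30],
    [0, 0.03, 2.94, 0, 0, 0, 30],
  ],
)

```text
t: 12.35
ee_pos: [0.6072, 0.1145, 0.0266]
orientation: [0.0, 0.732, 0.681, 0.0]
wrist_force: [0.7, 0.2, -1.0]
width: 0.0351
grasp_force: 30.6
```

Emit:
apply_moves(
  series=[
    [0, 0, 0.04, 0, 0, 0, 30],
    [0, 0, 0.04, 0, 0, 0, 30],
    [0, 0, 0.04, 0, 0, 0, 60],
    [0, 0, 0.04, 0, 0, 0, 70],
    [0, 0, 0.04, 0, 0, 0, 70],
    [0, 0, 0.04, 0, 0, 0, 70],
    [0, 0, 0.04, 0, 0, 0, 70],
    [0, 0, -1, 0, 0, 0, 70],
    [0, 0, -2.5, 0, 0, 0, 70],
    [0, 0, -4, 0, 0, 0, 70],
    [0, 0, -4.5, 0, 0, 0, 70],
    [0, 0, -4.5, 0, 0, 0, 70],
  ],
)

```text
t: 13.35
ee_pos: [0.6085, 0.1149, 0.1429]
orientation: [0.002, 0.732, 0.682, 0.003]
wrist_force: [-1.0, 0.1, 0.0]
width: 0.0699
grasp_force: 0.0
```

```bash
python3 go.py .4318,.2093,.1,.318 .4318,.2093,.006,.318
```

```text
t 13.35 p [0.6085 0.1149 0.1429] th 1.5 w 0.06989267051145177 tilt [ 6.1e-03  9.0e-04 -1.0e+00]
.4318,.2093,.1,.318 [ 3.26 -7.33  1.67] [ 0.005 -0.005  1.182]
.4318,.2093,.006,.318 [ 3.26 -7.35  5.43] [ 0.005 -0.005  1.182]
```

Emit:
apply_moves(
  series=[
    [3.28, -7.29, 0, 0, 0, 1.182, 80],
    [3.28, -7.29, 0, 0, 0, 1.182, 80],
    [3.28, -7.29, 0, 0, 0, 1.182, 80],
    [3.28, -7.29, 0, 0, 0, 1.182, 80],
    [3.28, -7.29, 1.5, 0, 0, 1.182, 80],
    [3.28, -7.29, 1.5, 0, 0, 1.182, 80],
    [3.28, -7.29, 1.5, 0, 0, 1.182, 80],
    [3.28, -7.29, 1.5, 0, 0, 1.182, 80],
    [3.28, -7.29, 1.5, 0, 0, 1.182, 80],
    [3.28, -7.29, 1.5, 0, 0, 1.182, 80],
    [3.28, -7.29, 1.5, 0, 0, 1.182, 80],
    [3.28, -7.29, 1.5, 0, 0, 1.182, 80],
  ],
)

```text
t: 14.35
ee_pos: [0.4307, 0.2093, 0.1]
orientation: [0.0, 0.987, 0.159, -0.0]
wrist_force: [0.6, -0.7, 0.3]
width: 0.0797
grasp_force: 0.0
```

```bash
python3 go.py .4318,.2093,.006,.318
python3 - <<'E'
from h import *
from m import comps
np.set_printoptions(precision=4,suppress=True)
for n in('top','scene'):
    c=cam(n); save(c,n+'4')
    for o in comps(n,c['color'],cloud(c)):
        if o[5][1]>-.1: print(*o)
E
```

```text
t 14.35 p [0.4307 0.2093 0.1   ] th 0.32 w 0.079732672699915 tilt [-9.e-04 -4.e-04 -1.e+00]
.4318,.2093,.006,.318 [0.05 0.01 3.76] [0.    0.001 0.002]
[286. 174.] 615 [0.5349 0.0752] [0.6741 0.2641] 0.01609064962919184 [0.6055 0.1671]
[304.  171.7] 205 [0.5895 0.0944] [0.6386 0.143 ] 0.08378507239317727 [0.6067 0.1162]
[181.2 184.6] 266 [0.5408 0.4167] [0.6028 0.46  ] 0.07812001089476459 [0.5705 0.4336]
[450.7 151.9] 503 [0.5387 0.414 ] [0.602  0.4597] 0.07455170523313302 [0.572  0.4312]
[371.2 142.2] 198 [0.3625 0.3015] [0.4274 0.3365] 0.020721456945989692 [0.3958 0.3182]
[347.3 165.5] 483 [0.3756 0.1694] [0.4741 0.2357] 0.019918524153332486 [0.4288 0.2053]
[375.3 217.3] 1083 [0.5291 0.0705] [0.6733 0.2627] 0.07272524004734089 [0.609  0.1108]
```

View pics/scene4.png

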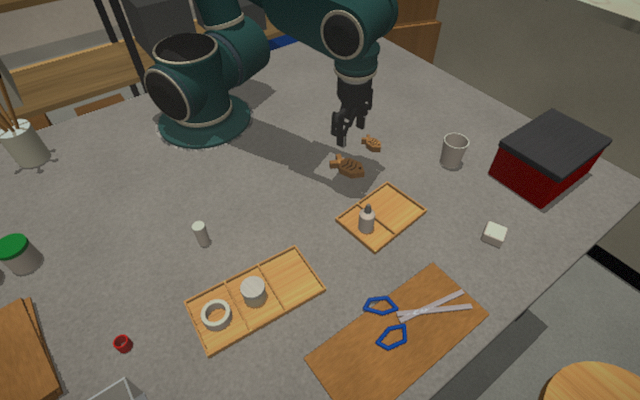

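The bottle stands in the narrow compartment at (367,220), about (0.607, 0.114). Grasp the large fish next.

Emit:
apply_moves(
  series=[
    [0.03, 0, 1.5, 0, 0, 0, 80],
    [0.03, 0, 2.8, 0, 0, 0, 80],
    [0.03, 0, 3.5, 0, 0, 0, 80],
    [0.03, 0, 3.82, 0, 0, 0, 80],
    [0.03, 0, 3.82, 0, 0, 0, 80],
    [0.03, 0, 3.82, 0, 0, 0, 42],
    [0.03, 0, 3.82, 0, 0, 0, 42],
    [0.03, 0, 3.82, 0, 0, 0, 42],
    [0.03, 0, 3.82, 0, 0, 0, 42],
    [0.03, 0, 3.82, 0, 0, 0, 42],
    [0.03, 0, 3.82, 0, 0, 0, 42],
    [0.03, 0, 3.82, 0, 0, 0, 42],
  ],
  grip_force=25,
)

```text
t: 15.45
ee_pos: [0.4326, 0.21, 0.007]
orientation: [-0.0, 0.987, 0.158, 0.001]
wrist_force: [-2.0, -0.1, 7.5]
width: 0.0491
grasp_force: 26.2
```

```bash
python3 go.py .6032,.2038,.07,.088
```

```text
t 15.45 p [0.4326 0.21   0.007 ] th 0.318 w 0.049098471837071875 tilt [ 0.0024  0.001  -1.    ]
.6032,.2038,.07,.088 [ 6.41  2.37 -2.5 ] [-0.    -0.003  0.23 ]
```

Emit:
apply_moves(
  series=[
    [0, 0, -0.8, 0, 0, 0, 42],
    [0, 0, -2, 0, 0, 0, 42],
    [6.43, 2.4, -2.6, 0, 0, 0.23, 42],
    [6.43, 2.4, -2.6, 0, 0, 0.23, 42],
    [6.43, 2.4, -2.6, 0, 0, 0.23, 42],
    [6.43, 2.4, -2.6, 0, 0, 0.23, 42],
    [6.43, 2.4, -2.6, 0, 0, 0.23, 42],
    [6.43, 2.4, -2.6, 0, 0, 0.23, 42],
    [6.43, 2.4, -2.6, 0, 0, 0.23, 42],
    [6.43, 2.4, -2.6, 0, 0, 0.23, 42],
    [6.43, 2.4, -2.6, 0, 0, 0.23, 42],
    [6.43, 2.4, -2.6, 0, 0, 0.23, 42],
  ],
)

```text
t: 16.45
ee_pos: [0.6023, 0.2031, 0.0708]
orientation: [-0.0, 0.999, 0.044, 0.0]
wrist_force: [0.4, 0.4, -0.1]
width: 0.0497
grasp_force: 26.6
```

```bash
python3 go.py .6032,.2038,.012,.088
```

```text
t 16.45 p [0.6023 0.2031 0.0708] th 0.088 w 0.04967708794330536 tilt [ 5.e-04  2.e-04 -1.e+00]
.6032,.2038,.012,.088 [ 0.04 -0.02  2.35] [-0.    -0.001  0.   ]
```

Emit:
apply_moves(
  series=[
    [0.02, -0.01, 1, 0, 0, 0, 42],
    [0.02, -0.01, 1.8, 0, 0, 0, 42],
    [0.02, -0.01, 2.2, 0, 0, 0, 42],
    [0.02, -0.01, 2.37, 0, 0, 0, 42],
    [0.02, -0.01, 2.37, 0, 0, 0, 42],
    [0.02, -0.01, 2.37, 0, 0, 0, 42],
    [0.02, -0.01, 2.37, 0, 0, 0, 64],
    [0.02, -0.01, 2.37, 0, 0, 0, 64],
    [0.02, -0.01, 2.37, 0, 0, 0, 64],
    [0.02, -0.01, 1.5, 0, 0, 0, 64],
    [0.02, -0.01, 0, 0, 0, 0, 64],
    [0.02, -0.01, -1.5, 0, 0, 0, 64],
  ],
)

```text
t: 17.45
ee_pos: [0.6029, 0.2029, 0.108]
orientation: [0.0, 0.999, 0.044, -0.001]
wrist_force: [1.5, 1.0, 0.4]
width: 0.0642
grasp_force: 0.0
```

```bash
python3 go.py .3997,.3212,.1,.05
```

```text
t 17.45 p [0.6029 0.2029 0.108 ] th 0.088 w 0.06420437808142478 tilt [-2.4e-03 -6.0e-04 -1.0e+00]
.3997,.3212,.1,.05 [-7.68 -5.42  0.34] [0.    0.002 0.038]
```

Emit:
apply_moves(
  series=[
    [-7.68, -5.4, 0, 0, 0, 0.038, 64],
    [-7.68, -5.4, 0, 0, 0, 0.038, 64],
    [-7.68, -5.4, 0, 0, 0, 0.038, 64],
    [-7.68, -5.4, 0.3, 0, 0, 0.038, 64],
    [-7.68, -5.4, 0.3, 0, 0, 0.038, 64],
    [-7.68, -5.4, 0.3, 0, 0, 0.038, 64],
    [-7.68, -5.4, 0.3, 0, 0, 0.038, 64],
    [-7.68, -5.4, 0.3, 0, 0, 0.038, 64],
    [-7.68, -5.4, 0.3, 0, 0, 0.038, 64],
    [-7.68, -5.4, 0.3, 0, 0, 0.038, 64],
  ],
)

```text
t: 18.28
ee_pos: [0.4014, 0.3204, 0.1005]
orientation: [-0.0, 1.0, 0.024, 0.0]
wrist_force: [-0.2, 0.8, -0.1]
width: 0.064
grasp_force: 0.0
```

```bash
python3 go.py .3997,.3212,.006,.05
```

```text
t 18.2833 p [0.4014 0.3204 0.1005] th 0.049 w 0.06404481910226596 tilt [ 3.e-04  0.e+00 -1.e+00]
.3997,.3212,.006,.05 [-0.07 -0.03  3.78] [-0.    -0.    -0.001]
```

Emit:
apply_moves(
  series=[
    [-0.04, -0.03, 1.5, 0, 0, 0, 64],
    [-0.04, -0.03, 2.8, 0, 0, 0, 64],
    [-0.04, -0.03, 3.5, 0, 0, 0, 64],
    [-0.04, -0.03, 3.78, 0, 0, 0, 64],
    [-0.04, -0.03, 3.78, 0, 0, 0, 64],
    [-0.04, -0.03, 3.78, 0, 0, 0, 26],
    [-0.04, -0.03, 3.78, 0, 0, 0, 26],
    [-0.04, -0.03, 3.78, 0, 0, 0, 26],
    [-0.04, -0.03, 3.78, 0, 0, 0, 26],
    [-0.04, -0.03, 3.78, 0, 0, 0, 26],
    [-0.04, -0.03, 3.78, 0, 0, 0, 26],
    [-0.04, -0.03, 3.78, 0, 0, 0, 26],
  ],
  grip_force=25,
)

```text
t: 19.28
ee_pos: [0.4005, 0.322, 0.0075]
orientation: [-0.001, 1.0, 0.025, 0.001]
wrist_force: [1.0, -1.4, 7.6]
width: 0.0323
grasp_force: 25.2
```

```bash
python3 go.py .3997,.3212,.13,.05 .6178,-.0968,.13,-.074
python3 - <<'E'
from h import *
from m import comps
np.set_printoptions(precision=4,suppress=True)
for n in('top','scene'):
    c=cam(n); save(c,n+'5')
    for o in comps(n,c['color'],cloud(c)):
        if o[5][1]>-.1: print(*o)
E
```

```text
t 19.2833 p [0.4005 0.322  0.0075] th 0.05 w 0.03229065076096559 tilt [ 0.0025  0.0014 -1.    ]
.3997,.3212,.13,.05 [-0.02  0.02 -4.9 ] [-0.001 -0.003 -0.   ]
.6178,-.0968,.13,-.074 [ 7.86 17.16 -4.9 ] [-0.001 -0.002  0.124]
[278.2 175.2] 1193 [0.5302 0.0752] [0.6739 0.2644] 0.025981628439676073 [0.5991 0.204 ]
[303.6 171.6] 207 [0.5869 0.0944] [0.6388 0.1453] 0.08461465538106422 [0.6074 0.1165]
[181.6 184.9] 255 [0.5404 0.4174] [0.6033 0.4596] 0.07811609194721847 [0.5704 0.432 ]
[238.3 250.4] 108 [0.3914 0.2573] [0.4159 0.3086] 0.11620077973057502 [0.4036 0.269 ]
[374.  128.5] 910 [0.3686 0.2525] [0.4283 0.3869] 0.11584601127480815 [0.4088 0.2969]
[450.7 152. ] 504 [0.5387 0.4132] [0.6017 0.4596] 0.07463173479123163 [0.5719 0.4309]
[380.8 212.5] 1717 [0.5307 0.071 ] [0.6728 0.2636] 0.06657215113275838 [0.6097 0.1107]
```

View pics/scene5.png

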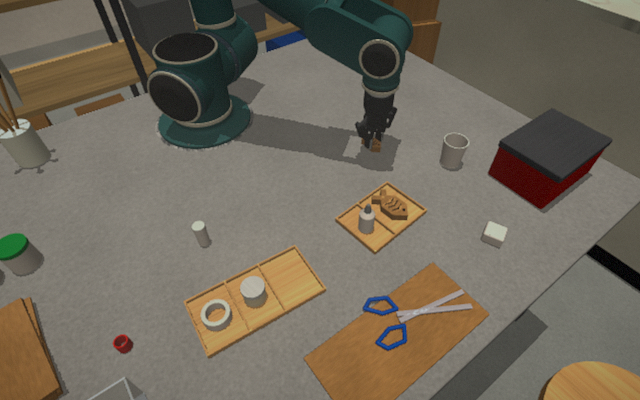

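The large fish lies in the wide compartment at (392,207). The small fish is gripped at a width of 32 mm. Lift and carry it.

Emit:
apply_moves(
  series=[
    [0, 0, -1, 0, 0, 0, 26],
    [0, 0, -2.6, 0, 0, 0, 26],
    [7.86, 17.16, -4.9, 0, 0, 0.124, 26],
    [7.86, 17.16, -4.9, 0, 0, 0.124, 26],
    [7.86, 17.16, -4.9, 0, 0, 0.124, 26],
    [7.86, 17.16, -4.9, 0, 0, 0.124, 26],
    [7.86, 17.16, -4.9, 0, 0, 0.124, 26],
    [7.86, 17.16, -4.9, 0, 0, 0.124, 26],
    [7.86, 17.16, -4.9, 0, 0, 0.124, 26],
    [7.86, 17.16, -4.9, 0, 0, 0.124, 26],
    [7.86, 17.16, -4.9, 0, 0, 0.124, 26],
    [7.86, 17.16, -4.9, 0, 0, 0.124, 26],
  ],
)

```text
t: 20.38
ee_pos: [0.591, -0.0477, 0.1225]
orientation: [0.0, 0.999, -0.037, 0.001]
wrist_force: [-0.3, 1.6, 0.5]
width: 0.0322
grasp_force: 25.3
```

```bash
python3 go.py .6178,-.0968,.06,-.074
```

```text
t 20.3833 p [ 0.591  -0.0477  0.1225] th -0.074 w 0.03221163619815256 tilt [ 1.4e-03 -1.0e-04 -1.0e+00]
.6178,-.0968,.06,-.074 [1.21 1.88 2.5 ] [ 0.    -0.001 -0.   ]
```

Emit:
apply_moves(
  series=[
    [1, 1.6, 2, 0, 0, 0, 26],
    [1, 1.6, 2, 0, 0, 0, 26],
    [1, 1.6, 2, 0, 0, 0, 26],
    [1, 1.6, 2, 0, 0, 0, 26],
    [1, 1.6, 2, 0, 0, 0, 26],
    [1, 1.6, 2, 0, 0, 0, 26],
  ],
)

```text
t: 20.88
ee_pos: [0.6126, -0.0865, 0.0729]
orientation: [0.0, 0.999, -0.037, 0.001]
wrist_force: [-0.1, 0.8, -0.3]
width: 0.0322
grasp_force: 25.3
```

```bash
python3 go.py .6178,-.0968,.0125,-.074
```

```text
t 20.8833 p [ 0.6126 -0.0865  0.0729] th -0.073 w 0.032240823488138615 tilt [ 2.1e-03 -2.0e-04 -1.0e+00]
.6178,-.0968,.0125,-.074 [0.23 0.4  2.42] [ 0.    -0.002  0.001]
```

Emit:
apply_moves(
  series=[
    [0.23, 0.39, 0.8, 0, 0, 0, 26],
    [0.23, 0.39, 1.6, 0, 0, 0, 26],
    [0.23, 0.39, 2.2, 0, 0, 0, 26],
    [0.23, 0.39, 2.4, 0, 0, 0, 26],
    [0.23, 0.39, 2.4, 0, 0, 0, 26],
    [0.23, 0.39, 2.4, 0, 0, 0, 26],
    [0.23, 0.39, 2.4, 0, 0, 0, 26],
  ],
)

```text
t: 21.47
ee_pos: [0.6177, -0.0969, 0.0125]
orientation: [0.0, 0.999, -0.037, 0.001]
wrist_force: [-0.1, 0.9, 0.1]
width: 0.0322
grasp_force: 26.3
```

Emit:
apply_moves(
  series=[
    [0, 0, 0, 0, 0, 0, 46],
    [0, 0, 0, 0, 0, 0, 46],
    [0, 0, 0, 0, 0, 0, 46],
    [0, 0, 0, 0, 0, 0, 46],
    [0, 0, -1, 0, 0, 0, 46],
    [0, 0, -2.5, 0, 0, 0, 46],
    [0, 0, -4, 0, 0, 0, 46],
    [-4, 0, -7, 0, 0, 0, 46],
    [-6, 0, -8, 0, 0, 0, 46],
    [-8, 0, -9, 0, 0, 0, 46],
    [-8, 0, -9, 0, 0, 0, 46],
    [-8, 0, -9, 0, 0, 0, 46],
  ],
)

```text
t: 22.47
ee_pos: [0.4398, -0.0841, 0.2228]
orientation: [0.0, 0.999, -0.037, -0.0]
wrist_force: [-0.2, -1.5, 0.4]
width: 0.0461
grasp_force: 0.0
```

```bash
cat > chk.py <<'E'
from h import *
from go import T
np.set_printoptions(precision=4,suppress=True)
S=dict(large=('two',0,.035,.014,.045,.058),small=('three',0,.08,.014,.045,.04),bottle=('two',0,-.054,.06,.03,.03),jar=('three',0,-.003,.03,.055,.033),tape=('three',0,-.083,.02,.055,.037))
for n in('top','scene'):
    c=cam(n); save(c,n+'6'); W=cloud(c)
    for k,(tr,x,y,h,rx,ry) in S.items():
        a,b,w=T[tr]; D=W[...,:2]-[a,b]; lx=D[...,0]*np.cos(w)+D[...,1]*np.sin(w); ly=-D[...,0]*np.sin(w)+D[...,1]*np.cos(w)
        s=(W[...,2]>h+.004)&(W[...,2]<.1)&(np.abs(lx-x)<.06)&(np.abs(ly-y)<min(ry,.05))
        X,Y=lx[s],ly[s]; v=np.linalg.eigh(np.cov(X,Y))[1][:,1]
        print(n,k,'mid x %.4f y %.4f ext %.3f %.3f yaw %.3f top %.4f'%((X.max()+X.min())/2,(Y.max()+Y.min())/2-y,np.ptp(X),np.ptp(Y),np.arctan(v[1]/v[0]),np.median(W[s][:,2])))
E
python3 chk.py
```

```text
t 22.4667 p [ 0.4398 -0.0841  0.2228] th -0.074 w 0.04609629269975124 tilt [-0. -0. -1.]
('two', 0, 0.035) [np.float64(0.5992), np.float64(0.2034)]
('two', 0, -0.054) [np.float64(0.607), np.float64(0.1147)]
('three', 0, 0.08) [np.float64(0.6138), np.float64(-0.0965)]
('three', 0, -0.003) [np.float64(0.6077), np.float64(-0.1793)]
('three', 0, -0.083) [np.float64(0.6018), np.float64(-0.2591)]
top large mid x -0.0052 y 0.0005 ext 0.109 0.050 yaw 0.013 top 0.0232
top small mid x -0.0011 y 0.0014 ext 0.063 0.034 yaw 0.002 top 0.0224
top bottle mid x -0.0015 y 0.0017 ext 0.016 0.019 yaw -1.525 top 0.0764
top jar mid x 0.0001 y 0.0037 ext 0.047 0.046 yaw -0.922 top 0.0465
top tape mid x 0.0012 y 0.0033 ext 0.054 0.054 yaw -1.361 top 0.0282
scene large mid x -0.0008 y -0.0027 ext 0.097 0.053 yaw -0.013 top 0.0215
scene small mid x -0.0007 y -0.0021 ext 0.063 0.033 yaw 0.007 top 0.0216
scene bottle mid x 0.0002 y -0.0038 ext 0.015 0.013 yaw 0.592 top 0.0750
scene jar mid x -0.0009 y -0.0007 ext 0.048 0.047 yaw -0.327 top 0.0455
scene tape mid x 0.0008 y -0.0005 ext 0.055 0.055 yaw 0.521 top 0.0275
```

View pics/scene6.png

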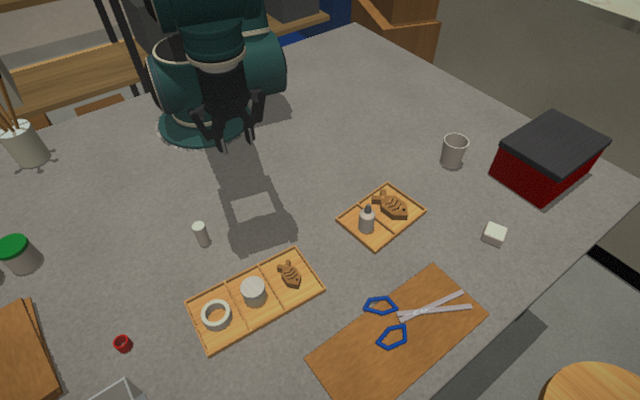

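View pics/top6.png

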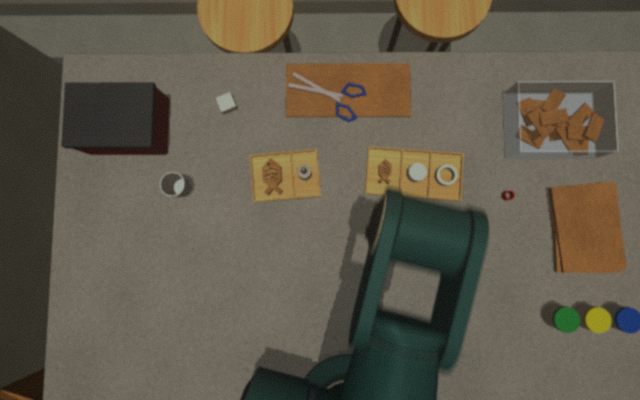

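Both pictures show all five things in place: large fish (272,177 top view), bottle (305,172), small fish (385,172), jar (417,172) and tape (446,175). Each is within about 5 mm of its compartment's middle. The glue stick (200,232 scene view) and the cup are unmoved, and the arm is clear. Hand in.

Emit:
apply_moves(
  series=[
    [0, 0, 0, 0, 0, 0, 46],
    [0, 0, 0, 0, 0, 0, 46],
    [0, 0, 0, 0, 0, 0, 46],
  ],
)

```text
t: 22.82
ee_pos: [0.442, -0.0843, 0.2209]
orientation: [-0.0, 0.999, -0.037, -0.001]
wrist_force: [0.7, 0.4, 0.3]
width: 0.0462
grasp_force: 0.0
```

```bash
python3 -c "
from workcell import bot
print(bot.finish_job())"
```

```text
the job is handed in; nothing more can be done
None
```

I made up both kits and handed the job in at about 23 s: all five things measured within about 5 mm of their compartment middles, and the glue stick and water cup were not disturbed; the hand-in call gave no verdict.

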